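# Push the corm tray home into the corner of the rail and the end stop

### The arm

A 6-joint arm with a two-finger parallel gripper is mounted at the origin on the work surface. World frame = base frame: x ahead of the robot, y to its left, z up, the work surface at z = 0. Lengths are in m, angles in rad, forces in N, time in s.
With the tool pointing down it reaches from about 0.35 to 0.975 m from the base axis. Payload 4.9 kg.
Tool frame: the origin (TCP) lies between the finger pads; the fingertips stand 22 mm ahead of it and the grasp point (between the pads) lies 3 mm ahead of it; z points along the fingers, y is the line along which they close (so a half turn about z gives the same grasp; the last joint's range is limited). The gripper opens to 85 mm and grips with 20 to 120 N. Pads are 22 mm wide; open, the fingers measure 114 mm over their backs; the gripper's body (76 mm by 85 mm) begins 54 mm behind the grasp point. The pads swing forward as they close: fully open they stand 13 mm farther back than shut.
Start: joints at [-1.325, 0.053, 1.613, -0, 1.476, -0.119], TCP at [0.223, -0.584, 0.253] pointing down, gripper open.
Joint ranges: [-3.01, 3.01], [-1.01, 2.22], [0.06, 2.58], [-1.02, 4.17], [0.09, 2.62], [-3.14, 3.14]. Speed limits (rad/s): [2.57, 2.57, 3.14, 3.14, 3.14, 3.14].

### API

Orientations are given as a unit quaternion [w, x, y, z].
In Python, from plant import state, grab_frame, get_calibration, job_done, recognise, regions_of gives the robot as it stands.
- The arm moves only by the tool apply_moves, never from a script. Its argument "targets" is a list of rows, each an object with "translation": the shift along the tool's x, y, z normalised to -1 to 1, where 1 is 100 mm, a list of three; "twist": the turn about the tool's z normalised to -1 to 1, where 1 is 0.1 rad; "hand": the opening, from 0 (shut) to 1 (fully open). A call has 1 to 8 rows; each row shifts and turns the commanded pose from where the row before left it, along the tool's axes as they then stand; what a row does not reach is not made up. A row lasts 1/10 s, in which the tool goes at most 50 mm and 8.59 degrees, less where a joint would pass 70% of its speed; a pose out of reach is approached as far as the arm can. A call with a number of a shift or a turn outside -1 to 1 is refused whole. A call with a gripper value outside its range is refused whole. The fingers move at their own pace and stop on an object; the grip force is fixed at half the most. Time passes only in rows, so rows that do not move let the fingers close. It gives the time, the measured TCP pose, the force, the opening and the grip force at its end, in the units of the state.
- state(): the state, without advancing time (a new reading comes with each control period).
- grab_frame(name): name is "scene" or "side" or "wrist"; returns the picture (480x640x3 uint8, red, green, blue); there is no depth.
- get_calibration(name): a dict with "camera_matrix" (3x3 intrinsics, pixels), "pose" (4x4, takes a point from camera to world coordinates). Camera axes: x right, y up, looking along -z (the intrinsics and any distortion apply to the point x, -y, -z); pixel columns grow to the right and rows downward; lengths in m; the calibration is good to about 2 mm. The wrist camera is an equidistant fisheye: a pixel r from the principal point sees the ray r / f radians off the axis. A picture is of the moment at which its call begins: read the wrist's pose just before it. get_calibration takes no time and is no camera call; for the wrist camera it gives the pose at the moment of the call.
- job_done(): hands the job in; it is judged then, once.
Trained networks look in the newest picture that a camera, given by its name, has taken for a name from the list of things; names that differ only in an ending like _2 or _b are one class to them, and where a whole thing is asked for, a point or a joint stands for the part that bears it (a point fixed in the world has none). Each returns a list of dicts, best first, with "score" (0 to 1); they miss things now and then, are a little off and sometimes report something else, mostly with a low value. They report only what shows in the picture. A call takes as long as a camera call. They do not tell look-alikes from the thing itself.
- recognise(camera, query): "point" ([x, y, z] in m, in world coordinates, good to about 4 mm: the middle of the surface that is visible of it).
- regions_of(camera, query): "pixels" (480x640 bool, what is visible of it).
The state is a dict: "time": time; "joint_pos": joint angles; "joint_vel": joint speeds; "joint_efforts": joint torques, N m; "tool_pos": TCP position; "tool_rot": TCP orientation; "contact_force": force on the tool from outside, world axes, zero at the start; "ft_torque": the same for the moment, N m; "gripper_width": opening from 0.0 (shut) to 1.0 (fully open); "grasp_force": force on a finger pad.
Only numpy, scipy, OpenCV 4.12 (cv2) and the standard library are available. Lean on these libraries where they do the work, as an engineer would, in place of code of your own. Each camera call takes 0.05 s, during which the arm holds its last target. There are 200 camera calls.

### The job

Push the small wooden tray of corms along the bench until it sits home in the corner: its far long side flat against the steel back rail, and its end flat against the square-tube end stop. Only push it from outside, gently, with the fingers; never grip, lift or tip it. Leave the jar, the pot and the brush where they are, and finish with the hand clear.

Things in the scene. Friction and masses are not known exactly. Their poses are not given: they have to be found in the camera images.
- tray: Small open wooden tray packed level with pale corms (fixed in it), loose on the bench in front of the rail; about 0.5 kg, so it slides under 2 to 7 N. Outside 120 mm along its x (short), 160 mm along its y (long), walls 45 mm high; sprouts stick up to 57 mm. Origin: centre of its underside. A push 50 mm off its centre line turns it roughly 0.4 rad over 50 mm of travel. It starts up to 0.3 rad out of square with the rail; the side that is to meet the rail is its +x long side.
- rail: Straight blue-grey slotted steel angle fixed to the bench, 620 mm long along its y, upright 40 mm high and 4 mm thick, its foot (4 mm high) running 40 mm away to the far side. Origin: middle of its length, at bench height, on the near upright face that the tray is to meet. Its x points away from the robot, square to that face; its y runs along it. So the tray at home has its origin 60 mm in front of this face (x = -0.060 in this frame).
- stop: Square dark steel tube with two bolt heads on top, 110 mm long (its x, square to the rail) by 40 mm wide (its y) by 40 mm high, fixed to the bench just in front of the rail, near one end of it: 240 mm from the rail's middle, to the left or to the right. Its axes are parallel to the rail's. Origin: centre of its underside. The tray goes against the long side that looks to the middle of the rail; at home the tray's origin is 100 mm from the stop's origin along y.
- jar: Bystander: amber glass jar with white cap, 60 mm across, 65 mm high, standing in front of the rail's other end (240 mm from the rail's middle, 60 mm in front of its face). Origin: centre of its underside.
- cup: Bystander: small terracotta-coloured pot, 68 mm across, 60 mm high, on the bench to the right, nearer the robot. Origin: centre of its underside.
- brush: Bystander: hand brush lying on the bench to the left, nearer the robot than the rail; about 0.2 m long. Origin: underside, near its middle.
There are look-alikes about, which are no part of the job. Of the things that look like the tray, take the one that is farthest to the robot's right at the start.

How it is judged:
At the end, for the whole second after the job is handed in: The tray stands flat on the bench and at rest, its long side within 5 mm of the rail's near face and within 0.05 rad of parallel to it, and its end within 5 mm of the stop, on the side of the stop towards the rail's middle (x of tray in the frame of rail between -0.065 and -0.05 m and y of tray in the frame of rail between -0.19 and 0.19 m and angle between the y axis of tray and the y axis of rail, either way round below 0.05 rad and (y of tray in the frame of stop between 0.095 and 0.105 m or y of tray in the frame of stop between -0.105 and -0.095 m) and angle between tray's own z axis and vertical below 0.05 rad and height (world z) of tray below 0.006 m and linear speed of tray below 0.01 m/s); the robot touches nothing.
It fails at once if the tray is lifted (its underside centre more than 12 mm up) or tipped more than 0.12 rad (height (world z) of tray above 0.012 m or angle between tray's own z axis and vertical above 0.12 rad).
It fails at once if the fingers press on the tray with more than 60 N: gripped or rammed, not gently pushed (contact force between the fingers and tray above 60 N).
It fails at once if the jar, the pot or the brush is moved more than 20 mm or lifted (distance of any of jar, cup, brush from where it was at the start of the episode above 0.02 m).
It also fails if it takes over 64 s, if anything falls off the work surface, if the arm or the gripper's body presses on something with over 40 N, if the wrist force passes 120 N, or if a joint passes its speed limit or range.

## Working session

There is one attempt and no reset: what is moved stays moved. The work goes in short steps, Python scripts to look and compute and a tool call to move; the robot and the scene stay as the last step left them, time stands still between calls to the robot, and variables do not carry over. Pictures are saved under pics/ and viewed, at most 10 in all, crops included, and the job is handed in when it is done.

Besides the shell and the picture viewer there is one more tool, called after "Request:" as name(argument=value, ...), one argument or row to a line, values as JSON. apply_moves: Moves the arm, as the interface text tells. Its arguments: {"type":"object","properties":{"targets":{"type":"array"}},"required":["targets"]}

```bash
mkdir -p pics && cat > h.py <<'E'
import numpy as np, cv2
from plant import state, grab_frame, get_calibration, job_done, recognise, regions_of
def proj(name,P):
    c=get_calibration(name);T=np.linalg.inv(c["pose"]);p=(T[:3,:3]@np.atleast_2d(P).T).T+T[:3,3]
    q=np.c_[p[:,0],-p[:,1],-p[:,2]];K=np.array(c["camera_matrix"]);u=(K@q.T).T
    return u[:,:2]/u[:,2:]
def back(name,uv,z):
    c=get_calibration(name);K=np.array(c["camera_matrix"]);T=np.array(c["pose"])
    d=np.linalg.inv(K)@np.c_[np.atleast_2d(uv),np.ones(len(np.atleast_2d(uv)))].T
    d=T[:3,:3]@np.array([d[0],-d[1],-d[2]]);o=T[:3,3:4]
    return (o+d*(z-o[2])/d[2]).T
E
python3 - <<'E'
from h import *
np.set_printoptions(precision=3,suppress=True)
for n in("scene","side"):
    im=grab_frame(n);cv2.imwrite(f"pics/{n}0.png",im[...,::-1])
    c=get_calibration(n);print(n,np.array(c["pose"]),{k:v for k,v in c.items() if k!="pose"})
    for q in("tray","rail","stop","jar","cup","brush"):
        print(q,[(np.round(r["point"],3),round(r["score"],2)) for r in recognise(n,q)])
        if q in("tray","rail","stop"):
            for r in regions_of(n,q):
                m=r["pixels"].astype(np.uint8);ys,xs=np.nonzero(m);print("  reg",r["score"],xs.min(),xs.max(),ys.min(),ys.max(),m.sum())
print(state())
E
```

```text
scene [[-0.71  -0.552  0.437  0.977]
 [ 0.704 -0.559  0.437  0.448]
 [ 0.002  0.618  0.786  0.859]
 [ 0.     0.     0.     1.   ]] {'camera_matrix': array([[480.19 ,   0.   , 323.472],
       [  0.   , 480.19 , 235.879],
       [  0.   ,   0.   ,   1.   ]])}
tray [(array([0.554, 0.009, 0.038]), 0.95), (array([0.739, 0.383, 0.045]), 0.93), (array([0.341, 0.158, 0.042]), 0.74)]
  reg 0.93 405 472 198 266 3994
  reg 0.66 337 462 402 479 6254
  reg 0.61 272 362 207 290 4318
rail [(array([0.696, 0.021, 0.005]), 0.98)]
  reg 0.75 164 370 193 394 6570
stop [(array([0.625, 0.202, 0.039]), 0.84)]
  reg 0.77 338 388 305 355 1287
jar [(array([ 0.625, -0.263,  0.049]), 0.93)]
cup [(array([ 0.453, -0.403,  0.044]), 0.79)]
brush [(array([0.553, 0.428, 0.017]), 0.78)]
side [[-0.883  0.343 -0.32   0.114]
 [-0.469 -0.658  0.589  0.787]
 [-0.008  0.67   0.742  1.018]
 [ 0.     0.     0.     1.   ]] {'camera_matrix': array([[607.998,   0.   , 313.654],
       [  0.   , 607.998, 235.403],
       [  0.   ,   0.   ,   1.   ]])}
tray [(array([0.32 , 0.16 , 0.043]), 0.75), (array([0.538, 0.012, 0.04 ]), 0.6
[... 287 characters left out ...]
323
jar [(array([ 0.616, -0.261,  0.042]), 0.88), (array([0.543, 0.432, 0.018]), 0.7)]
cup [(array([ 0.451, -0.393,  0.042]), 0.62), (array([0.685, 0.013, 0.008]), 0.32)]
brush [(array([0.544, 0.432, 0.019]), 0.97)]
{'time': 1.0, 'joint_pos': array([-1.325,  0.053,  1.613, -0.   ,  1.476, -0.119]), 'joint_vel': array([ 0.   ,  0.001, -0.   , -0.001, -0.   , -0.   ]), 'joint_efforts': array([  0.002, -39.37 , -37.047,   0.   ,   0.001,   0.   ]), 'tool_pos': array([ 0.223, -0.584,  0.253]), 'tool_rot': array([-0.   ,  0.983,  0.181, -0.   ]), 'contact_force': array([ 0.902, -1.221, -0.457]), 'ft_torque': array([-0.007,  0.007, -0.013]), 'grasp_force': 0.0, 'gripper_width': 0.9969460039196125}
```

View pics/scene0.png

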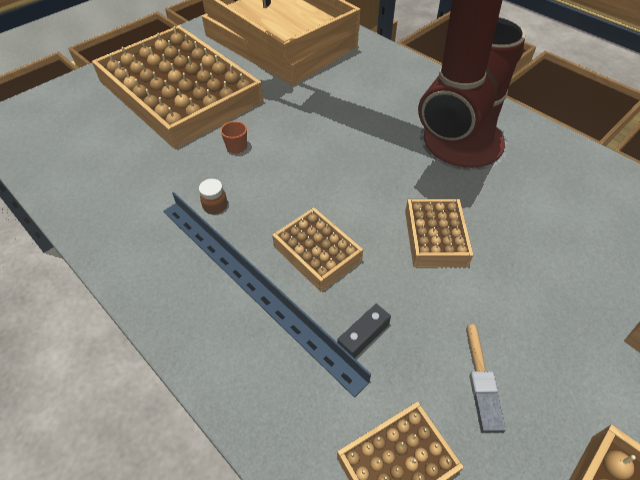

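View pics/side0.png

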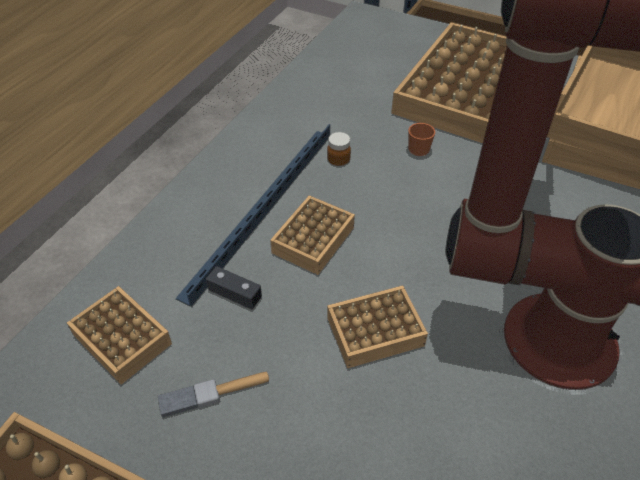

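The scene picture shows the target tray at about (318,247), in front of the rail, which runs from (170,205) to (365,380). The stop is at (364,330), to the robot's left, and the jar is at (212,195). The look-alikes at (438,232) and (400,450) both lie farther left. Next I fit the box models to the masks.

```bash
cat >> h.py <<'E'
from scipy.optimize import minimize
BOX={"tray":[(-.06,.06,-.08,.08,0,.047)],"rail":[(0,.004,-.31,.31,0,.04),(0,.04,-.31,.31,0,.004)],"stop":[(-.055,.055,-.02,.02,0,.041)]}
def render(n,thing,p):
    im=np.zeros((480*4,640*4),np.uint8);c,s=np.cos(p[2]),np.sin(p[2])
    for b in BOX[thing]:
        v=np.array([(x,y,z) for x in b[:2] for y in b[2:4] for z in b[4:]])
        w=np.c_[c*v[:,0]-s*v[:,1]+p[0],s*v[:,0]+c*v[:,1]+p[1],v[:,2]]
        cv2.fillConvexPoly(im,cv2.convexHull(np.round((proj(n,w)+.5)*4).astype(np.int32)),255)
    return cv2.resize(im,(640,480),interpolation=cv2.INTER_AREA)/255.
def mask(n,thing,xyz):
    u=proj(n,[xyz])[0];best=None
    for r in regions_of(n,thing):
        m=r["pixels"];ys,xs=np.nonzero(m);d=np.hypot(xs.mean()-u[0],ys.mean()-u[1])
        if best is None or d<best[0]:best=(d,m)
    return best[1].astype(float) if best and best[0]<40 else None
def fit(thing,p0,names=("scene","side"),grab=False):
    ms={}
    for n in names:
        if grab:grab_frame(n)
        m=mask(n,thing,[p0[0],p0[1],.02])
        if m is not None:ms[n]=m
    out={}
    for key in [tuple(ms)]+([(k,) for k in ms] if len(ms)>1 else []):
        f=lambda q:sum(1-np.minimum(ms[n],r).sum()/np.maximum(ms[n],r).sum() for n in key for r in [render(n,thing,q*[.01,.01,.05])])
        s=np.array([.01,.01,.05]);x0=np.array(p0)/s
        for _ in range(2):
            r=minimize(f,x0,method="Nelder-Mead",options=dict(initial_simplex=np.vstack([x0,x0+np.eye(3)*[1,1,1.]]),maxiter=90));x0=r.x
        out[key]=(x0*s,r.fun)
    return out
E
python3 - <<'E'
from h import *
np.set_printoptions(precision=4,suppress=True)
for n in("scene","side"):grab_frame(n)
for t,p in(("tray",(.548,.01,-.15)),("tray",(.548,.01,.15)),("rail",(.685,-.03,0.)),("stop",(.625,.205,0.))):
    for k,v in fit(t,p).items():print(t,k,v)
E
```

```text
tray ('scene', 'side') (array([ 0.5452, -0.0051, -0.0551]), np.float64(0.0770171776257057))
tray ('scene',) (array([ 0.5448, -0.0057, -0.0632]), np.float64(0.025188387470089668))
tray ('side',) (array([ 0.5465, -0.006 , -0.0414]), np.float64(0.04499082052705006))
tray ('scene', 'side') (array([ 0.545 , -0.0056, -0.052 ]), np.float64(0.0787432850606028))
tray ('scene',) (array([ 0.545 , -0.006 , -0.0556]), np.float64(0.025299820586727972))
tray ('side',) (array([ 0.5458, -0.0062, -0.034 ]), np.float64(0.047621216477413464))
rail ('scene', 'side') (array([ 0.6808, -0.0401, -0.0037]), np.float64(0.20831965436707534))
rail ('scene',) (array([ 0.6789, -0.0409, -0.0027]), np.float64(0.040817829466354594))
rail ('side',) (array([ 0.6826, -0.0427, -0.0037]), np.float64(0.10358591040644416))
stop ('scene', 'side') (array([0.6222, 0.1997, 0.0078]), np.float64(0.20046579026957623))
stop ('scene',) (array([0.6185, 0.2001, 0.0278]), np.float64(0.12632674762974294))
stop ('side',) (array([0.6229, 0.1989, 0.0034]), np.float64(0.0555468574679171))
```

Request:
apply_moves(
  targets=[
    {"translation":[0,0,0],"twist":0.91,"hand":1},
    {"translation":[0,0,0],"twist":0.91,"hand":1},
    {"translation":[0,0,0],"twist":0.91,"hand":1},
    {"translation":[0,0,0],"twist":0.91,"hand":1},
    {"translation":[0.15,-0.44,0],"twist":0,"hand":1},
    {"translation":[0.15,-0.44,0],"twist":0,"hand":1},
    {"translation":[0.15,-0.44,0],"twist":0,"hand":1},
    {"translation":[0.15,-0.44,0],"twist":0,"hand":1},
  ],
)

```text
time: 2.3
tool_pos: [0.2831, -0.4062, 0.2532]
tool_rot: [-0.0, 1.0, 0.0, 0.0]
contact_force: [1.7, 0.6, 1.0]
gripper_width: 1.001
grasp_force: 0.0
```

Request:
apply_moves(
  targets=[
    {"translation":[0.15,-0.44,0],"twist":0,"hand":1},
    {"translation":[0.15,-0.44,0],"twist":0,"hand":1},
    {"translation":[0.15,-0.44,0],"twist":0,"hand":1},
    {"translation":[0.15,-0.44,0],"twist":0,"hand":1},
    {"translation":[0.15,-0.44,0],"twist":0,"hand":1},
    {"translation":[0.15,-0.44,0],"twist":0,"hand":1},
    {"translation":[0.15,-0.44,0],"twist":0,"hand":1},
    {"translation":[0,0,0],"twist":0,"hand":1},
  ],
)

```text
time: 3.1
tool_pos: [0.3885, -0.0952, 0.2536]
tool_rot: [-0.001, 1.0, 0.005, 0.001]
contact_force: [-0.3, -0.6, 0.4]
gripper_width: 0.999
grasp_force: 0.0
```

Request:
apply_moves(
  targets=[
    {"translation":[0.2,-0.45,0],"twist":0,"hand":1},
    {"translation":[0.2,-0.45,0],"twist":0,"hand":1},
    {"translation":[0,0,0.4],"twist":0,"hand":1},
    {"translation":[0,0,0.4],"twist":0,"hand":1},
    {"translation":[0,0,0.4],"twist":0,"hand":1},
    {"translation":[0,0,0.4],"twist":0,"hand":1},
    {"translation":[0,0,0.4],"twist":0,"hand":1},
    {"translation":[0,0,0],"twist":0,"hand":1},
  ],
)

```text
time: 3.9
tool_pos: [0.4225, -0.0094, 0.0477]
tool_rot: [-0.001, 1.0, -0.0, -0.006]
contact_force: [-1.6, -0.3, -0.1]
gripper_width: 1.0
grasp_force: 0.0
```

```bash
python3 - <<'E'
from h import *
cv2.imwrite("pics/s1.png",grab_frame("side")[100:400,150:500,::-1].repeat(2,0).repeat(2,1));print(state())
E
```

```text
{'time': 3.95, 'joint_pos': array([-1.98417195e-01, -2.14428064e-01,  2.22486753e+00, -2.03570766e-04,
        1.13807500e+00,  1.37245198e+00]), 'joint_vel': array([ 0.00443874, -0.05665164, -0.07132278,  0.00096309,  0.00248706,
        0.00207079]), 'joint_efforts': array([ 1.89164777e-03, -2.04583615e+01, -2.99476111e+01, -3.02777175e-03,
       -3.25646892e-02, -3.52752744e-03]), 'tool_pos': array([ 0.42505648, -0.0098266 ,  0.05095805]), 'tool_rot': array([-5.91635222e-04,  9.99994007e-01,  6.58041440e-06, -3.41120143e-03]), 'contact_force': array([-0.44631774, -0.15398002,  0.50302828]), 'ft_torque': array([0.00177428, 0.00049905, 0.02576469]), 'grasp_force': 0.0, 'gripper_width': 0.9973972692171292}
```

View pics/s1.png

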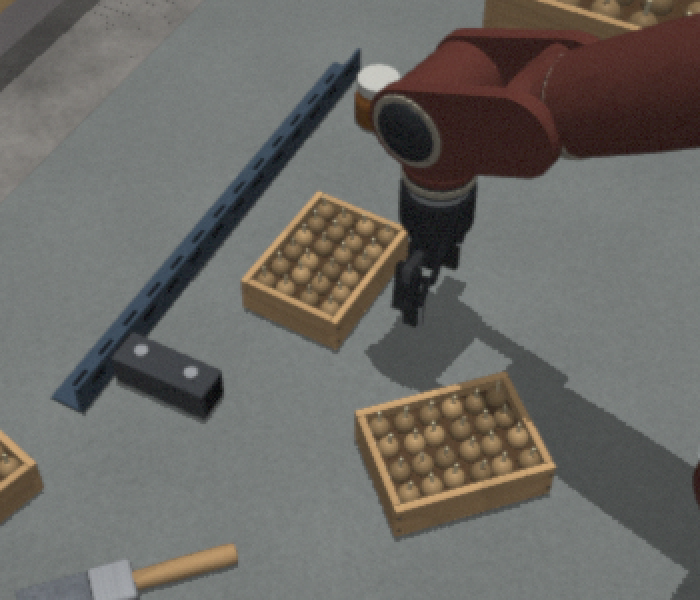

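Request:
apply_moves(
  targets=[
    {"translation":[0.1,-0.04,0.2],"twist":0,"hand":1},
    {"translation":[0.2,0,0],"twist":0,"hand":1},
    {"translation":[0.1,0,0],"twist":0,"hand":1},
    {"translation":[0.08,0,0],"twist":0,"hand":1},
    {"translation":[0.08,0,0],"twist":0,"hand":1},
    {"translation":[0.08,0,0],"twist":0,"hand":1},
    {"translation":[0.08,0,0],"twist":0,"hand":1},
    {"translation":[0,0,0],"twist":0,"hand":1},
  ],
)

```text
time: 4.75
tool_pos: [0.5008, -0.0059, 0.0349]
tool_rot: [0.0, 1.0, 0.0, 0.001]
contact_force: [-0.5, 0.6, -0.0]
gripper_width: 0.999
grasp_force: 0.0
```

```bash
python3 - <<'E'
from h import *
np.set_printoptions(precision=4,suppress=True)
s=state();print(s["tool_pos"],s["contact_force"])
for k,v in fit("tray",(.56,-.005,0.),grab=True).items():print(k,v)
E
```

```text
[ 0.5008 -0.0059  0.0349] [-0.476   0.6416 -0.0208]
('scene', 'side') (array([ 0.5725, -0.0031,  0.0159]), np.float64(0.33078882835325407))
('scene',) (array([ 0.5714, -0.0019,  0.0086]), np.float64(0.04745614929154518))
('side',) (array([ 0.5733, -0.003 ,  0.0236]), np.float64(0.278250669465431))
```

Request:
apply_moves(
  targets=[
    {"translation":[0.07,0,0],"twist":0,"hand":1},
    {"translation":[0.07,0,0],"twist":0,"hand":1},
    {"translation":[0.07,0,0],"twist":0,"hand":1},
    {"translation":[0.06,0,0],"twist":0,"hand":1},
    {"translation":[0.05,0,0],"twist":0,"hand":1},
    {"translation":[0.04,0,0],"twist":0,"hand":1},
    {"translation":[0.03,0,0],"twist":0,"hand":1},
    {"translation":[0.02,0,0],"twist":0,"hand":1},
  ],
)

```text
time: 5.75
tool_pos: [0.5392, -0.0055, 0.0332]
tool_rot: [-0.0, 1.0, 0.001, -0.002]
contact_force: [-6.7, -1.0, 5.7]
gripper_width: 0.998
grasp_force: 3.7
```

Request:
apply_moves(
  targets=[
    {"translation":[0.02,0,0],"twist":0,"hand":1},
    {"translation":[0.01,0,0],"twist":0,"hand":1},
    {"translation":[0.01,0,0],"twist":0,"hand":1},
  ],
)

```text
time: 6.05
tool_pos: [0.543, -0.0055, 0.0332]
tool_rot: [-0.0, 1.0, 0.001, -0.002]
contact_force: [-7.7, 0.7, 6.5]
gripper_width: 1.0
grasp_force: 3.6
```

Request:
apply_moves(
  targets=[
    {"translation":[0.01,0,0],"twist":0,"hand":1},
    {"translation":[0.01,0,0],"twist":0,"hand":1},
    {"translation":[0.01,0,0],"twist":0,"hand":1},
    {"translation":[0,0,0],"twist":0,"hand":1},
  ],
)

```text
time: 6.45
tool_pos: [0.5462, -0.0055, 0.0332]
tool_rot: [-0.0, 1.0, 0.001, -0.002]
contact_force: [-6.1, 0.1, 5.0]
gripper_width: 1.002
grasp_force: 3.0
```

Request:
apply_moves(
  targets=[
    {"translation":[0.01,0,0],"twist":0,"hand":1},
    {"translation":[0.01,0,0],"twist":0,"hand":1},
    {"translation":[0,0,0],"twist":0,"hand":1},
  ],
)

```text
time: 6.75
tool_pos: [0.5482, -0.0055, 0.0332]
tool_rot: [-0.0, 1.0, 0.001, -0.002]
contact_force: [-5.7, -0.1, 4.5]
gripper_width: 0.999
grasp_force: 3.0
```

Request:
apply_moves(
  targets=[
    {"translation":[0.01,0,0],"twist":0,"hand":1},
    {"translation":[0.01,0,0],"twist":0,"hand":1},
    {"translation":[0,0,0],"twist":0,"hand":1},
  ],
)

```text
time: 7.05
tool_pos: [0.5491, -0.0055, 0.0331]
tool_rot: [-0.0, 1.0, 0.001, -0.004]
contact_force: [-10.9, 0.2, 8.5]
gripper_width: 0.998
grasp_force: 5.2
```

```bash
python3 - <<'E'
from h import *
np.set_printoptions(precision=4,suppress=True)
for k,v in fit("tray",(.62,-.005,0.),grab=True).items():print(k,v)
im=grab_frame("scene");cv2.imwrite("pics/s2.png",cv2.resize(im[160:400,160:420,::-1],None,fx=2.4,fy=2.4))
E
```

```text
('scene', 'side') (array([ 0.6204, -0.0027, -0.0016]), np.float64(0.44218121749051076))
('scene',) (array([ 0.6139, -0.0036, -0.0092]), np.float64(0.13336820989971887))
('side',) (array([ 0.6218, -0.0023,  0.0085]), np.float64(0.2965418037213412))
```

View pics/s2.png

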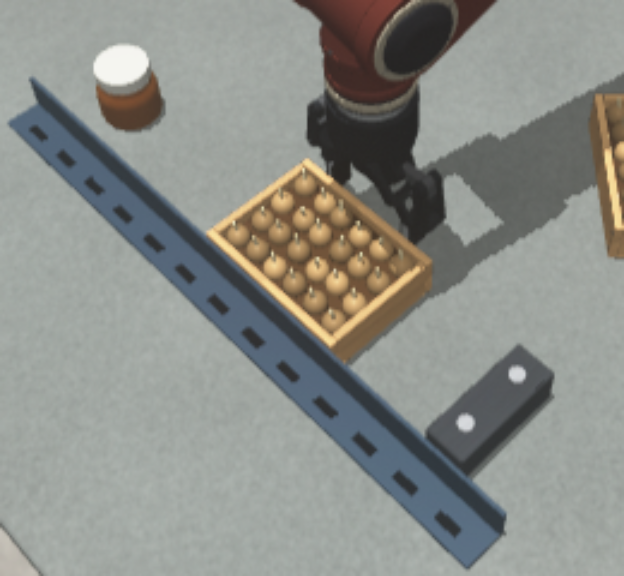

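The tray's long side now lies along the rail, from (210,235) to (335,345) in this crop. The contact force has risen, so I give it a small seating push and then retreat.

Request:
apply_moves(
  targets=[
    {"translation":[0.01,0,0],"twist":0,"hand":1},
    {"translation":[0.01,0,0],"twist":0,"hand":1},
    {"translation":[0,0,0],"twist":0,"hand":1},
  ],
)

```text
time: 7.6
tool_pos: [0.5492, -0.0054, 0.033]
tool_rot: [-0.0, 1.0, 0.001, -0.006]
contact_force: [-18.6, -1.1, 15.5]
gripper_width: 1.001
grasp_force: 9.6
```

Request:
apply_moves(
  targets=[
    {"translation":[-0.1,0,0],"twist":0,"hand":1},
    {"translation":[-0.3,0,0],"twist":0,"hand":1},
    {"translation":[-0.2,0,-0.2],"twist":0,"hand":1},
    {"translation":[0,0,-0.45],"twist":0,"hand":1},
    {"translation":[0,0,-0.45],"twist":0,"hand":1},
    {"translation":[0,0,0],"twist":-0.8,"hand":1},
    {"translation":[0,0,0],"twist":-0.8,"hand":1},
    {"translation":[0,0,0],"twist":-0.8,"hand":1},
  ],
)

```text
time: 8.4
tool_pos: [0.494, -0.0057, 0.1442]
tool_rot: [0.0, 0.993, 0.122, 0.001]
contact_force: [0.2, -0.4, -0.7]
gripper_width: 0.998
grasp_force: 0.0
```

Request:
apply_moves(
  targets=[
    {"translation":[0,0,0],"twist":-1,"hand":1},
    {"translation":[0,0,0],"twist":-1,"hand":1},
    {"translation":[0,0,0],"twist":-1,"hand":1},
    {"translation":[0,0,0],"twist":-1,"hand":1},
    {"translation":[0,0,0],"twist":-1,"hand":1},
    {"translation":[0,0,0],"twist":-1,"hand":1},
    {"translation":[0,0,0],"twist":-1,"hand":1},
    {"translation":[0,0,0],"twist":-1,"hand":1},
  ],
)

```text
time: 9.2
tool_pos: [0.4937, -0.0056, 0.1434]
tool_rot: [0.0, 0.867, 0.499, 0.0]
contact_force: [-1.0, 0.4, 0.1]
gripper_width: 1.003
grasp_force: 0.0
```

Request:
apply_moves(
  targets=[
    {"translation":[0,0,0],"twist":-1,"hand":1},
    {"translation":[0,0,0],"twist":-1,"hand":1},
    {"translation":[0,0,0],"twist":-1,"hand":1},
    {"translation":[0,0,0],"twist":-1,"hand":1},
    {"translation":[0,0,0],"twist":-1,"hand":1},
    {"translation":[0,0,0],"twist":-0.31,"hand":1},
    {"translation":[0,0,0],"twist":0,"hand":1},
  ],
)

```text
time: 9.9
tool_pos: [0.4936, -0.0057, 0.1434]
tool_rot: [0.0, 0.707, 0.707, 0.0]
contact_force: [-0.1, 0.7, 0.3]
gripper_width: 0.999
grasp_force: 0.0
```

Request:
apply_moves(
  targets=[
    {"translation":[-0.32,0.29,0],"twist":0,"hand":1},
    {"translation":[-0.32,0.29,0],"twist":0,"hand":1},
    {"translation":[-0.32,0.29,0],"twist":0,"hand":1},
    {"translation":[-0.32,0.29,0],"twist":0,"hand":1},
    {"translation":[0,0,0],"twist":0,"hand":1},
    {"translation":[0,0,0],"twist":0,"hand":1},
  ],
)

```text
time: 10.5
tool_pos: [0.6098, -0.1341, 0.1428]
tool_rot: [-0.0, 0.707, 0.707, -0.0]
contact_force: [0.6, -0.2, 0.7]
gripper_width: 0.999
grasp_force: 0.0
```

Request:
apply_moves(
  targets=[
    {"translation":[0,0,0.3],"twist":0,"hand":1},
    {"translation":[0,0,0.3],"twist":0,"hand":1},
    {"translation":[0,0,0.3],"twist":0,"hand":1},
    {"translation":[0,0,0],"twist":0,"hand":1},
    {"translation":[0,0,0],"twist":0,"hand":1},
  ],
)

```text
time: 11.0
tool_pos: [0.6089, -0.1325, 0.0534]
tool_rot: [-0.001, 0.707, 0.708, -0.0]
contact_force: [-0.5, 0.0, 0.3]
gripper_width: 0.998
grasp_force: 0.0
```

```bash
python3 - <<'E'
from h import *
np.set_printoptions(precision=4,suppress=True)
im=grab_frame("scene");cv2.imwrite("pics/s3.png",cv2.resize(im[160:400,160:420,::-1],None,fx=2.4,fy=2.4))
s=state();print(s["tool_pos"],s["contact_force"])
for k,v in fit("tray",(.62,-.004,0.),grab=True).items():print(k,v)
E
```

```text
[ 0.6102 -0.1331  0.0549] [-0.073   0.4653  0.2342]
('side',) (array([ 0.6212, -0.0027,  0.0073]), np.float64(0.049155292264358774))
```

View pics/s3.png

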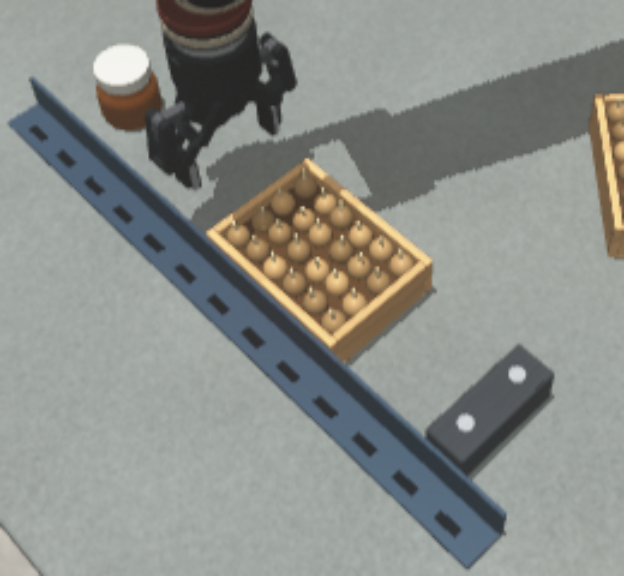

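The tray sits against the rail from (210,235) to (345,350) in this crop. The fingers are clear beyond its right end, at about (200,170), and the jar hasn't moved. I lower the hand and push along the rail.

Request:
apply_moves(
  targets=[
    {"translation":[0,0,0.22],"twist":0,"hand":1},
    {"translation":[0.2,0,0],"twist":0,"hand":1},
    {"translation":[0.1,0,0],"twist":0,"hand":1},
    {"translation":[0.07,0,0],"twist":0,"hand":1},
    {"translation":[0.07,0,0],"twist":0,"hand":1},
    {"translation":[0.07,0,0],"twist":0,"hand":1},
    {"translation":[0.07,0,0],"twist":0,"hand":1},
    {"translation":[0,0,0],"twist":0,"hand":1},
  ],
)

```text
time: 12.05
tool_pos: [0.6103, -0.0752, 0.0322]
tool_rot: [0.001, 0.707, 0.708, 0.001]
contact_force: [0.8, -1.1, 0.6]
gripper_width: 1.002
grasp_force: 0.5
```

Request:
apply_moves(
  targets=[
    {"translation":[0.08,0,0],"twist":0,"hand":1},
    {"translation":[0.08,0,0],"twist":0,"hand":1},
    {"translation":[0.08,0,0],"twist":0,"hand":1},
    {"translation":[0.08,0,0],"twist":0,"hand":1},
    {"translation":[0.08,0,0],"twist":0,"hand":1},
    {"translation":[0,0,0],"twist":0,"hand":1},
  ],
)

```text
time: 12.65
tool_pos: [0.61, -0.035, 0.0318]
tool_rot: [0.0, 0.707, 0.708, 0.001]
contact_force: [-0.1, -0.7, 0.8]
gripper_width: 1.004
grasp_force: 0.2
```

```bash
python3 - <<'E'
from h import *
np.set_printoptions(precision=4,suppress=True)
im=grab_frame("scene");cv2.imwrite("pics/s4.png",cv2.resize(im[160:400,160:420,::-1],None,fx=2.4,fy=2.4))
s=state();print(s["tool_pos"],s["contact_force"])
E
```

```text
[ 0.6096 -0.0351  0.0315] [ 0.2531 -0.2176 -0.0435]
```

View pics/s4.png

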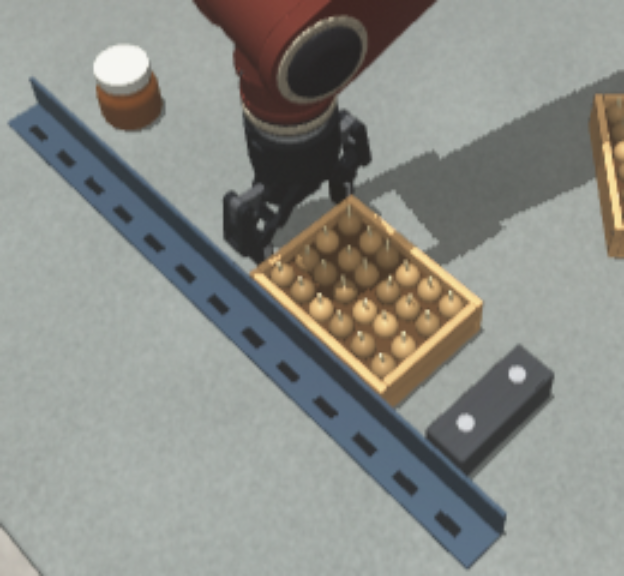

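The tray slid along the rail and stayed square to it. A gap of about 40 mm remains to the stop, whose near edge is at (430,435).

Request:
apply_moves(
  targets=[
    {"translation":[0.07,0,0],"twist":0,"hand":1},
    {"translation":[0.07,0,0],"twist":0,"hand":1},
    {"translation":[0.07,0,0],"twist":0,"hand":1},
    {"translation":[0.06,0,0],"twist":0,"hand":1},
    {"translation":[0.05,0,0],"twist":0,"hand":1},
    {"translation":[0.03,0,0],"twist":0,"hand":1},
    {"translation":[0.02,0,0],"twist":0,"hand":1},
    {"translation":[0,0,0],"twist":0,"hand":1},
  ],
)

```text
time: 13.5
tool_pos: [0.6095, 0.002, 0.0314]
tool_rot: [-0.0, 0.707, 0.708, 0.0]
contact_force: [0.4, -3.1, 1.4]
gripper_width: 1.002
grasp_force: 1.3
```

Request:
apply_moves(
  targets=[
    {"translation":[0.015,0,0],"twist":0,"hand":1},
    {"translation":[0.015,0,0],"twist":0,"hand":1},
    {"translation":[0.01,0,0],"twist":0,"hand":1},
    {"translation":[0,0,0],"twist":0,"hand":1},
  ],
)

```text
time: 13.9
tool_pos: [0.6095, 0.0054, 0.0314]
tool_rot: [0.0, 0.707, 0.707, -0.0]
contact_force: [0.7, -4.8, 2.1]
gripper_width: 1.0
grasp_force: 2.3
```

Request:
apply_moves(
  targets=[
    {"translation":[0.01,0,0],"twist":0,"hand":1},
    {"translation":[0.01,0,0],"twist":0,"hand":1},
    {"translation":[0,0,0],"twist":0,"hand":1},
  ],
)

```text
time: 14.2
tool_pos: [0.6096, 0.0074, 0.0314]
tool_rot: [0.0, 0.707, 0.707, 0.0]
contact_force: [0.3, -5.0, 2.6]
gripper_width: 0.998
grasp_force: 2.4
```

Request:
apply_moves(
  targets=[
    {"translation":[0.01,0,0],"twist":0,"hand":1},
    {"translation":[0.01,0,0],"twist":0,"hand":1},
    {"translation":[0,0,0],"twist":0,"hand":1},
  ],
)

```text
time: 14.5
tool_pos: [0.6095, 0.0089, 0.0313]
tool_rot: [0.0, 0.707, 0.707, -0.0]
contact_force: [-0.2, -6.7, 3.2]
gripper_width: 1.001
grasp_force: 3.2
```

Request:
apply_moves(
  targets=[
    {"translation":[0.01,0,0],"twist":0,"hand":1},
    {"translation":[0.01,0,0],"twist":0,"hand":1},
    {"translation":[0,0,0],"twist":0,"hand":1},
  ],
)

```text
time: 14.8
tool_pos: [0.6095, 0.009, 0.0314]
tool_rot: [0.002, 0.707, 0.707, -0.002]
contact_force: [-0.9, -13.0, 2.5]
gripper_width: 0.998
grasp_force: 6.6
```

The arm stopped at y = 0.009, where home was predicted, and the force rose to 13 N. I back off, rise and look.

Request:
apply_moves(
  targets=[
    {"translation":[-0.1,0,0],"twist":0,"hand":1},
    {"translation":[-0.3,0,0],"twist":0,"hand":1},
    {"translation":[-0.2,0,-0.2],"twist":0,"hand":1},
    {"translation":[-0.1,0,-0.45],"twist":0,"hand":1},
    {"translation":[-0.3,0,-0.4],"twist":0,"hand":1},
    {"translation":[-0.4,0,-0.2],"twist":0,"hand":1},
    {"translation":[0,0,0],"twist":0,"hand":1},
  ],
)

```text
time: 15.5
tool_pos: [0.612, -0.1321, 0.1611]
tool_rot: [0.004, 0.708, 0.706, 0.002]
contact_force: [0.6, -0.1, 0.5]
gripper_width: 1.001
grasp_force: 0.0
```

```bash
python3 - <<'E'
from h import *
np.set_printoptions(precision=4,suppress=True)
im=grab_frame("scene");cv2.imwrite("pics/s5.png",cv2.resize(im[200:400,200:420,::-1],None,fx=2.9,fy=2.9,interpolation=cv2.INTER_CUBIC))
for t,p in(("tray",(.62,.1,0.)),("stop",(.622,.2,0.))):
    for k,v in fit(t,p,grab=True).items():print(t,k,v)
E
```

```text
tray ('scene', 'side') (array([ 0.6203,  0.0969, -0.0116]), np.float64(0.31651291034203877))
tray ('scene',) (array([0.6076, 0.0913, 0.0307]), np.float64(0.17403043526155937))
tray ('side',) (array([ 0.6214,  0.0948, -0.0046]), np.float64(0.12099434495758721))
stop ('scene', 'side') (array([ 0.6211,  0.1993, -0.0103]), np.float64(0.2581886384079405))
stop ('scene',) (array([0.614 , 0.1997, 0.0253]), np.float64(0.13312419542312937))
stop ('side',) (array([ 0.6235,  0.1984, -0.0415]), np.float64(0.10154592940431595))
```

View pics/s5.png

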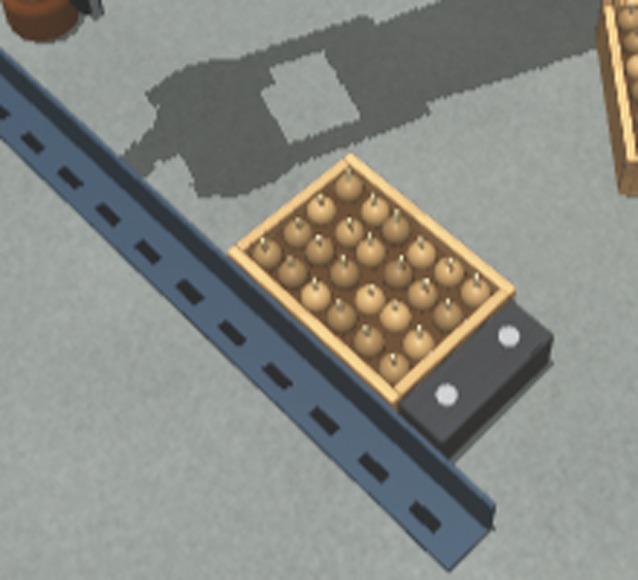

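The tray's far side, (237,252) to (397,401) in the crop, runs flush along the rail, and its end, (397,401) to (513,291), lies against the stop. I check those corners in numbers.

```bash
python3 - <<'E'
from h import *
np.set_printoptions(precision=4,suppress=True)
c=np.array([[237,252],[397,401],[513,291],[350,157]])/2.9+200
w=back("scene",c,.045);print(w,w.mean(0))
for a,b in((0,1),(3,2)):d=w[b]-w[a];print("yaw long",np.arctan2(-d[0],d[1]))
print(state()["tool_pos"])
E
```

```text
[[0.6747 0.0282 0.045 ]
 [0.6764 0.1831 0.045 ]
 [0.5632 0.1817 0.045 ]
 [0.5631 0.0253 0.045 ]] [0.6194 0.1046 0.045 ]
yaw long -0.01137195414363693
yaw long -0.0008964714434937616
[ 0.6092 -0.1275  0.1552]
```

```bash
python3 -c "
from plant import job_done;print(job_done())"
```

```text
the job is handed in; nothing more can be done
None
```

The tray is home in the corner, its long side against the rail and its end against the stop to within the few millimetres the cameras can resolve; the hand is clear, and I handed the job in without getting a verdict back.

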